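# Park the tube rotator with its sample tube upright

## Task

Turn the spoked wheel of the tube rotator by gently pushing its bare spokes with a closed fingertip, one spoke after another, until the capped sample tube points straight up, and leave the wheel at rest there. Do not grip the wheel, do not touch the sample tube itself, do not shift or lift the rotator, and leave everything else on the bench where it is.

Things in the scene. Friction and masses are not known exactly. Their poses are not given: they have to be found in the camera images.
- wheel (a joint): angle of the wheel on its level axle, rad, many turns either way. 0 (or any multiple of 2 pi): sample tube straight up. Growing values turn the top of the wheel towards -y of stand (clockwise seen from the robot). The bearing is balanced and stiff (about 0.12 N m): the wheel stays where it is left.
- stand: tube rotator, 4 kg, loose on the bench: base plate 170 x 180 x 14 mm, white post 50 mm wide and 186 mm tall, spoked wheel on the far side of the post. Origin: centre of the base's underside; z up, x along the axle, away from the robot at yaw 0. The wheel's plane (parallel to y-z) is 50 mm towards +x of the origin and of the post's face; axle 160 mm above the bench.
- hub (a point): centre of the wheel, on the axle, in the plane of the spokes. Hub 48 mm across, inner ring of radius 50 mm (bar 8 mm), five spokes 72 degrees apart: one carries the sample tube, four are bare round rods 10 mm thick reaching 122 mm from the axle, with 13 mm ball ends. A closed fingertip has room to come down from above between two spokes, outside the ring, and push one sideways or down.
- cap (a point): middle of the outer face of the sample tube's cap, 136 mm from the axle; its z axis points along the tube, out of the wheel
- tube: capped sample tube in its holder on the end of one spoke, pointing straight out from the axle: 16 mm thick (holder and cap 20 mm), from 54 to 136 mm from the axle, plainly fatter than the bare spokes. Fixed to the wheel; not to be touched. Origin: on the axle at the wheel's centre; its z axis points along the tube, outwards.
- vial_a: small clear capped vial, 22 mm diameter, 50 mm tall, standing beyond the rotator (on the wheel's side); bystander, leave it alone. Origin: centre of its underside.
- vial_b: second such vial, also beyond the rotator; bystander, leave it alone. Origin: centre of its underside.
- vial_c: third such vial, standing beside the rotator; bystander, leave it alone. Origin: centre of its underside.
- jar: white screw-capped jar, 52 mm diameter, 70 mm tall, standing beside the rotator, to the right; bystander, leave it alone. Origin: centre of its underside.
- beaker: glass beaker, 64 mm diameter, 85 mm tall, standing beside the rotator, to the left; bystander, leave it alone. Origin: centre of its underside.
- bottle: amber bottle with paper label, 66 mm diameter, 150 mm tall, standing left of the robot; bystander, leave it alone. Origin: centre of its underside.
- spatula: steel spatula, 170 mm long, lying flat on the right; bystander, leave it alone. Origin: middle of its length, at its underside.
- tipbox: whitish plastic box 120 x 85 x 55 mm, lying on the right; bystander, leave it alone. Origin: centre of its underside.

How it is judged:
By the outcome, as a careful person would: the job done as asked, in the order asked, and still so for the second after the job is handed in, with the robot touching nothing.
It also fails if it takes over 51 s, if anything falls off the work surface, if the arm or the gripper's body presses on something with over 40 N, if the wrist force passes 120 N, or if a joint passes its speed limit or range.

## Robot

A 6-joint arm with a two-finger parallel gripper is mounted at the origin on the work surface. World frame = base frame: x ahead of the robot, y to its left, z up, the work surface at z = 0. Lengths are in m, angles in rad, forces in N, time in s.
With the tool pointing down it reaches from about 0.3 to 0.875 m from the base axis. Payload 6.4 kg.
Tool frame: the origin (TCP) lies on the mounting face of the last link; the fingertips stand 173 mm ahead of it and the grasp point (between the pads) lies 155 mm ahead of it; z points along the fingers, y is the direction in which the jaws open and shut (so a half turn about z gives the same grasp; the last joint's range is limited). The gripper opens to 85 mm and grips with 20 to 120 N. Pads are 22 mm wide; open, the fingers measure 114 mm over their backs; the gripper's body (76 mm by 85 mm) begins 54 mm behind the grasp point. The pads swing forward as they close: fully open they stand 13 mm farther back than shut.
Start: joints at [1.035, 0.181, 1.607, -0, 1.354, -0.206], TCP at [0.186, 0.544, 0.405] pointing down, gripper open.
Joint ranges: [-2.99, 2.99], [-0.89, 2.07], [0.3, 2.58], [-1.14, 4.28], [0, 2.63], [-3.12, 3.12]. Speed limits (rad/s): [2.57, 2.57, 3.01, 3.14, 3.14, 3.14].

## Interface

Orientations are given as a 3x3 rotation matrix whose columns are the frame's x, y, z axes.
In Python, from workcell import r gives the robot as it stands. The module is installed in compiled form; this text tells all that it offers. Calls block until the motion is done:
- r.move_ptp(position, orientation): joint-space move of the TCP to a pose.
- r.move_l(position, ori=None, v=0.15, force_limit=None): straight line of the TCP; ori=None keeps the orientation; v is the mean speed in m/s. With force_limit (N) it stops when the force on the tool has changed by that much, and returns True; else False.
- r.movej(angles): joint-space move.
- r.gripper_open() and r.gripper_close(force=None): open the fingers fully, or close them until they stop; force is the grip in N (None keeps the last).
- r.sleep(seconds).
- r.ik(position, orientation): joint angles nearest the present ones, or None.
- r.sense(): the state.
- r.get_image(name): name is "scene" or "top"; returns the picture (384x512x3 uint8, blue, green, red); there is no depth.
- r.calibration(name): a dict with "vfov" (degrees; the focal length in pixels is half the picture's height over the tangent of half this angle, whatever the lens; pixels are square), "cx", "cy" (the principal point, pixels), "R" (3x3) and "t" (3): a world point X has camera coordinates R X + t. Camera axes: x right, y down, z forward; pixel columns grow to the right and rows downward; lengths in m; the calibration is good to about 2 mm. A picture is of the moment at which its call begins. calibration takes no time and is no camera call.
A pose or a line that the arm cannot do raises r.MotionError and nothing moves.
- r.sign_off(): hands the job in, once; it reports no verdict.
The state is a dict: "t": time; "joints": joint angles; "joint_vel": joint speeds; "joint_efforts": joint torques, N m; "position": TCP position; "tcp_rot": TCP orientation; "ft_force": force on the tool from outside, world axes, zero at the start; "wrist_torque": the same for the moment, N m; "finger_gap": finger opening in m.
Only numpy, scipy, OpenCV 4.12 (cv2) and the standard library are available. Lean on these libraries where they do the work, as an engineer would, in place of code of your own. Each camera call takes 0.05 s, during which the arm holds its last target.

## Working session

There is one attempt and no reset: what is moved stays moved. The work goes in short steps, each a Python script; the robot and the scene stay as the last script left them, time stands still between calls to the robot, and variables do not carry over. Pictures are saved under pics/ and viewed, and the job is handed in when it is done.

```bash
mkdir -p pics; python3 - <<'E'
from workcell import r
import cv2
for n in("scene","top"):
    cv2.imwrite(f"pics/{n}0.png",r.get_image(n)); c=r.calibration(n); print(n,c)
s=r.sense(); print(s["t"],s["position"],s["tcp_rot"],s["finger_gap"])
E
```

```text
scene {'vfov': 51.155586985361566, 'cx': 257.82279277636263, 'cy': 199.31099427100727, 'R': array([[-0.67695499,  0.73599971, -0.00603123],
       [ 0.52250751,  0.47478644, -0.70821165],
       [-0.51838002, -0.48257877, -0.70597442]]), 't': array([ 0.35993885, -0.15640723,  1.52680404])}
top {'vfov': 45.636173557152475, 'cx': 252.92078893050436, 'cy': 194.34459877773057, 'R': array([[ 0.02015647, -0.99963093, -0.01821301],
       [-0.98449897, -0.01667025, -0.17459634],
       [ 0.17422828,  0.02144994, -0.98447164]]), 't': array([1.15691096e-03, 5.56553412e-01, 1.66050720e+00])}
0.1 [0.18608125 0.54381964 0.4038645 ] [[-9.46113324e-01  3.23834681e-01 -8.22788457e-04]
 [ 3.23835562e-01  9.46112351e-01 -1.39571519e-03]
 [ 3.26469338e-04 -1.58695290e-03 -9.99998687e-01]] 0.08536650766135576
```

View pics/scene0.png

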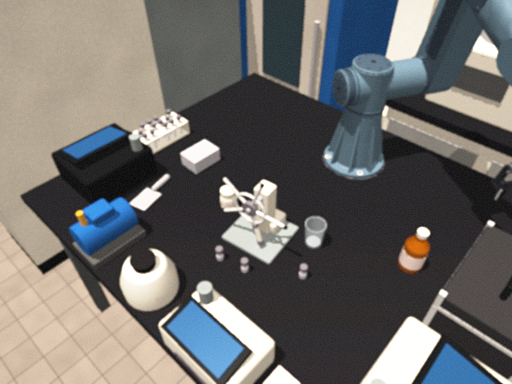

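View pics/top0.png

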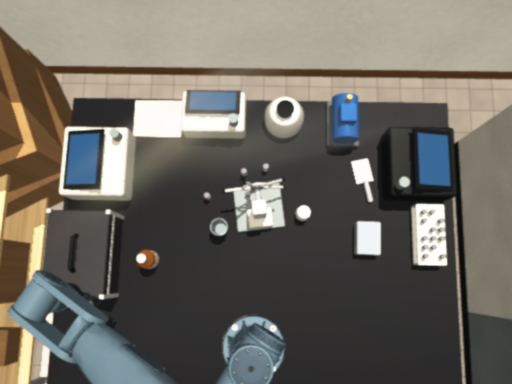

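```bash
python3 - <<'E'
import cv2
a=cv2.imread("pics/scene0.png")[160:290,200:330]
cv2.imwrite("pics/sc0z.png",cv2.resize(a,None,fx=4.6,fy=4.6,interpolation=cv2.INTER_CUBIC))
a=cv2.imread("pics/top0.png")[155:245,195:320]
cv2.imwrite("pics/tc0z.png",cv2.resize(a,None,fx=6,fy=6,interpolation=cv2.INTER_CUBIC))
E
```

```text
(no output)
```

View pics/sc0z.png

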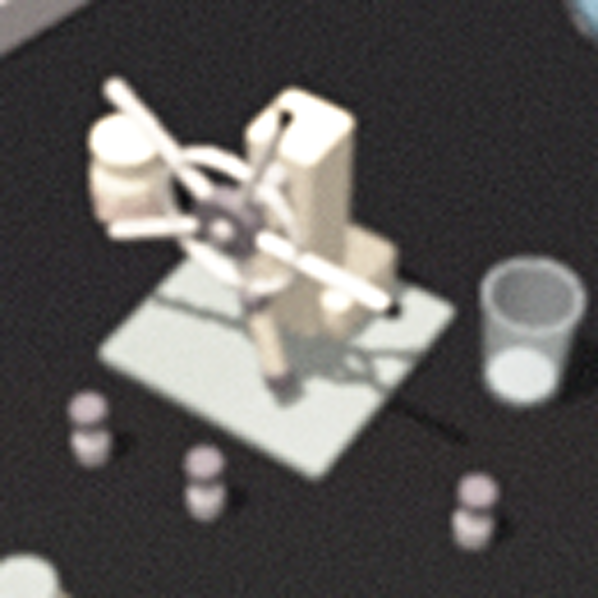

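View pics/tc0z.png

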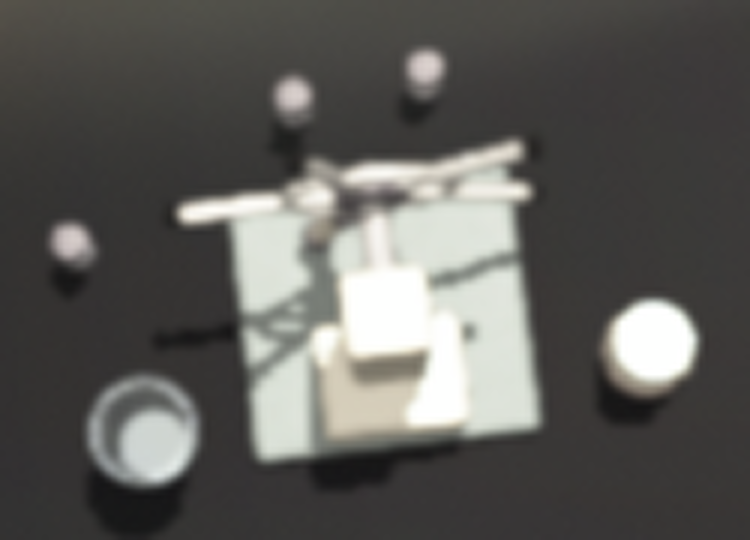

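```bash
cat > h.py <<'E'
import numpy as np, cv2
from workcell import r
class C:
    def __init__(s,n):
        c=r.calibration(n); s.R=np.array(c["R"]);s.t=np.array(c["t"]);s.cx=c["cx"];s.cy=c["cy"]
        s.f=192/np.tan(np.radians(c["vfov"])/2); s.o=-s.R.T@s.t
    def ray(s,u,v): return s.R.T@np.array([(u-s.cx)/s.f,(v-s.cy)/s.f,1])
    def plane(s,u,v,p,n):
        d=s.ray(u,v); return s.o+d*((np.array(p)-s.o)@n)/(d@n)
    def z(s,u,v,z): return s.plane(u,v,[0,0,z],np.array([0,0,1.]))
    def pr(s,X):
        c=s.R@np.array(X)+s.t; return np.array([s.cx+s.f*c[0]/c[2],s.cy+s.f*c[1]/c[2]])
S=C("scene");T=C("top")
E
python3 - <<'E'
from h import *
np.set_printoptions(precision=4,suppress=True)
print(S.o,T.o)
sp=lambda u,v:(200+(u+.5)/4.6-.5,160+(v+.5)/4.6-.5)
tp=lambda u,v:(195+(u+.5)/6-.5,155+(v+.5)/6-.5)
for p in[(98,352),(318,478),(455,310)]: print("S",S.z(*sp(*p),.014))
for p in[(233,217),(512,178),(540,425),(258,460)]: print("T",T.z(*tp(*p),.014))
for p in[(338,268),(425,262),(433,348),(352,360)]: print("Tpost",T.z(*tp(*p),.186))
for p in[(650,345)]: print("jar",T.z(*tp(*p),.07))
print("beaker",T.z(*tp(143,433),.085))
print("vials",[T.z(*tp(*p),.05)for p in[(70,240),(292,96),(426,68)]])
E
```

```text
[1.1169 0.5461 0.9693] [ 0.2586 -0.0252  1.7319]
S [ 0.6108 -0.0822  0.014 ]
S [0.5886 0.0956 0.014 ]
S [0.4201 0.0718 0.014 ]
T [0.5753 0.0873 0.014 ]
T [ 0.6037 -0.0905  0.014 ]
T [ 0.4456 -0.1096  0.014 ]
T [0.4203 0.0673 0.014 ]
Tpost [0.515 0.015 0.186]
Tpost [ 0.5193 -0.0347  0.186 ]
Tpost [ 0.4697 -0.04    0.186 ]
Tpost [0.462 0.006 0.186]
jar [ 0.4898 -0.1736  0.07  ]
beaker [0.4287 0.1334 0.085 ]
vials [array([0.5524, 0.1865, 0.05  ]), array([0.6468, 0.0499, 0.05  ]), array([ 0.6663, -0.0342,  0.05  ])]
```

```bash
python3 - <<'E'
from h import *
np.set_printoptions(precision=4,suppress=True)
sp=lambda u,v:(200+(u+.5)/4.6-.5,160+(v+.5)/4.6-.5)
tp=lambda u,v:(195+(u+.5)/6-.5,155+(v+.5)/6-.5)
yaw=.133;ex=np.array([np.cos(yaw),np.sin(yaw),0]);ey=np.array([-ex[1],ex[0],0])
O=np.array([.514,-.009,0]);H=O+.05*ex+[0,0,.16]
print(H,"proj",S.pr(H),"vs",sp(222,230))
for n,p in dict(ul=(115,90),l=(117,230),ur=(285,118),r=(385,302),tube=(283,385)).items():
    X=S.plane(*sp(*p),H,ex); d=X-H; print(n,X,"y,z",d@ey,d[2],"r",np.hypot(d@ey,d[2]),"deg from up to -y",np.degrees(np.arctan2(-d@ey,d[2])))
for n,p in dict(l=(190,213),r1=(515,150),r2=(522,190)).items():
    # wheel-plane via top
    X=T.plane(*tp(*p),H,ex); d=X-H;print(n,"y,z",d@ey,d[2],"r",np.hypot(d@ey,d[2]),np.degrees(np.arctan2(-d@ey,d[2])))
print(T.pr(H),tp(375,195))
E
```

```text
[ 0.5636 -0.0024  0.16  ] proj [249.1511 207.7482] vs (247.8695652173913, 209.6086956521739)
ul [ 0.5744 -0.0837  0.2255] y,z -0.08209469434078817 0.0655253795326354 r 0.10503863194940875 deg from up to -y 51.40424336277852
l [ 0.5756 -0.0925  0.0982] y,z -0.0908869964927996 -0.06178478981220756 r 0.10989907362494387 deg from up to -y 124.20778345371049
ur [0.558  0.0394 0.2681] y,z 0.04214554164443255 0.10813323730308591 r 0.1160562091839471 deg from up to -y -21.293631363899365
r [0.5486 0.1098 0.1591] y,z 0.11314271727778978 -0.0009343297918525673 r 0.11314657504830543 deg from up to -y -90.4731363909356
tube [0.5582 0.038  0.031 ] y,z 0.04072892881202032 -0.12897353481130266 r 0.13525168510557242 deg from up to -y -162.4742522136249
l y,z 0.10587373627050567 0.004661441822946616 r 0.1059763042936736 -87.47899172503163
r1 y,z -0.08179724478695796 0.0789740618896572 r 0.11370000750258957 46.006024300657764
r2 y,z -0.0910481474122397 -0.04240293757852162 r 0.10043791247576252 114.97233425979462
[256.3327 186.8871] (257.0833333333333, 187.08333333333334)
```

```bash
cat >> h.py <<'E'
np.set_printoptions(precision=4,suppress=True)
yaw=.133;ex=np.array([np.cos(yaw),np.sin(yaw),0]);ey=np.array([-ex[1],ex[0],0]);ez=np.array([0,0,1.])
H=np.array([.5636,-.0024,.16])
RT=np.column_stack([ey,ex,-ez])
def P(y,z,x=0.): return H+ex*x+ey*y+ez*(z+.173)
def st(m=""):
    s=r.sense();d=s["position"]-H;print(m,"t %.2f"%s["t"],"yz",d@ey,d[2]-.173,"F",s["ft_force"],"gap",s["finger_gap"])
def shot(k):
    for n,c,f in(("scene",(150,300,190,340),4),("top",(140,260,180,330),5)):
        a=r.get_image(n);cv2.imwrite(f"pics/{n}{k}.png",a)
        cv2.imwrite(f"pics/{n}{k}z.png",cv2.resize(a[c[0]:c[1],c[2]:c[3]],None,fx=f,fy=f,interpolation=cv2.INTER_CUBIC))
E
python3 - <<'E'
from h import *
print(r.ik(P(.085,.2),RT))
s=r.sense(); p=np.array(s["position"])
r.gripper_close()
r.move_l(p+[0,0,.12],v=.25); st()
r.move_ptp(P(.085,.2),RT); st()
print(r.move_l(P(.085,.08),v=.12,force_limit=10)); st()
shot(1)
E
```

```text
[-0.0655  0.0668  1.4781 -0.      1.5967 -0.1985]
 t 1.49 yz 0.5913259813474188 0.19059910382185014 F [ 0.5749 -0.1753 -0.6893] gap 0.00015445925344769327
 t 3.61 yz 0.08589743997850378 0.200009702785594 F [0.4479 0.3944 0.4917] gap -0.00010753250099767592
False
 t 4.76 yz 0.08497749897507922 0.0809653453046762 F [0.1813 0.6667 0.2139] gap 9.485239533256666e-05
```

View pics/scene1z.png

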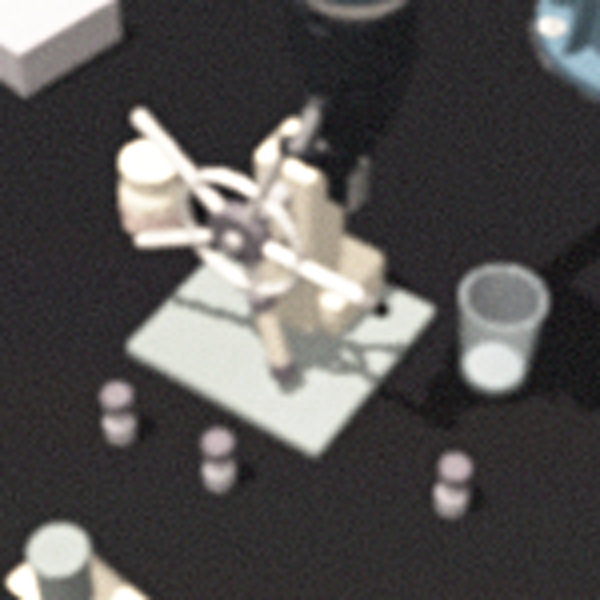

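View pics/top1z.png

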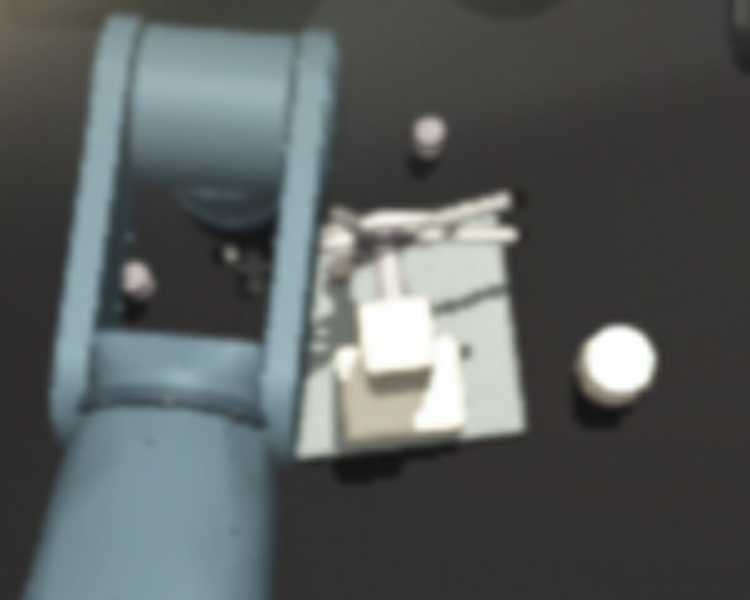

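```bash
python3 - <<'E'
from h import *
q=lambda p:((np.array(p)-[190,150])*4+1.5)
tip=P(.085,.08)-ez*.173
print("tip",q(S.pr(tip)),"tip +-x",q(S.pr(tip+ex*.014)),q(S.pr(tip-ex*.014)),"y",q(S.pr(tip+ey*.011)),q(S.pr(tip-ey*.011)))
a=np.radians(-20)
for a in(-20,-92,52,124): print(a,q(S.pr(H+.122*(np.cos(np.radians(a))*ez-np.sin(np.radians(a))*ey))))
E
python3 - <<'E'
import cv2
a=cv2.imread("pics/scene1.png")[150:220,220:300]
a=cv2.convertScaleAbs(cv2.resize(a,None,fx=8,fy=8,interpolation=cv2.INTER_CUBIC),alpha=2.5)
cv2.imwrite("pics/s1zz.png",a)
E
```

```text
tip [342.5237 200.4217] tip +-x [330.4901 213.1838] [354.37   187.8582] y [356.9088 207.3255] [328.2638 193.578 ]
-20 [287.1475 134.831 ]
-92 [385.5221 311.4422]
52 [123.0132 100.16  ]
124 [131.484  240.2338]
```

View pics/s1zz.png

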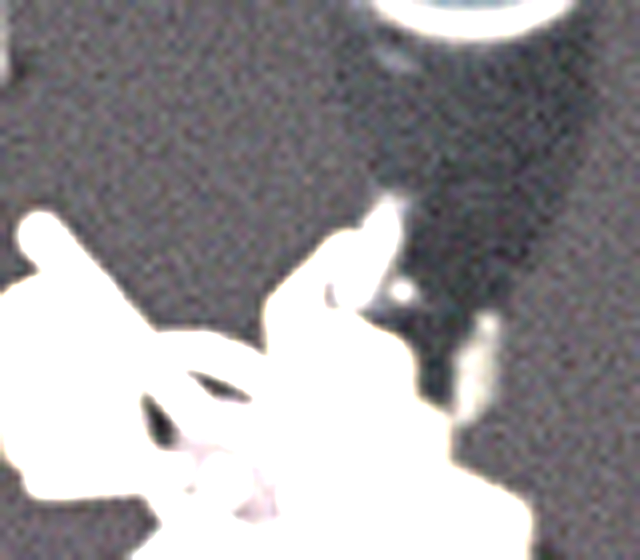

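```bash
python3 - <<'E'
from h import *
print(r.move_l(P(-.0495,.08),v=.06,force_limit=12)); st("p1")
shot(2)
E
```

```text
False
p1 t 7.25 yz -0.049412078346649894 0.08004502808649899 F [ 0.6406  1.3661 -0.0546] gap -4.1661870616911984e-05
```

View pics/scene2z.png

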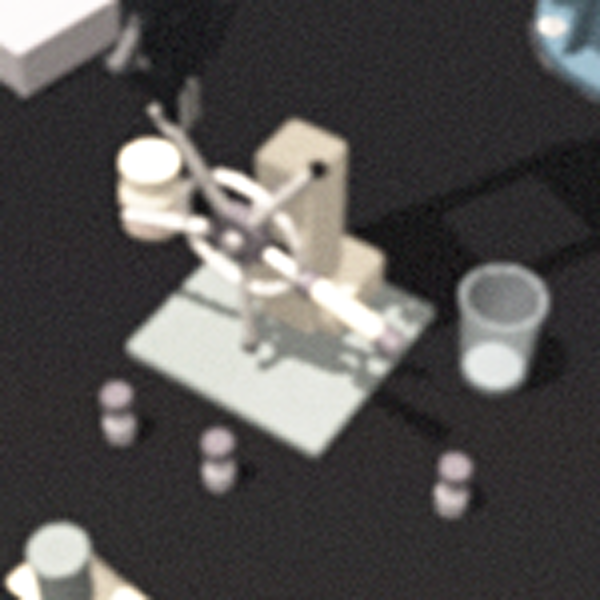

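The first push turned the wheel by about 60°. The tube now points right in the picture, with its cap at (385,335), and the next bare spoke's ball is at (318,170). Next I'll push that spoke.

```bash
python3 - <<'E'
from h import *
r.move_l(P(-.045,.17),v=.15)
r.move_l(P(.105,.17),v=.2)
print(r.move_l(P(.105,.08),v=.12,force_limit=10)); st()
print(r.move_l(P(-.0495,.08),v=.06,force_limit=12)); st("p2")
r.move_l(P(-.045,.17),v=.15)
r.move_l(P(-.045,.30),v=.2)
shot(3); st()
E
```

```text
False
 t 9.90 yz 0.10478202905379869 0.08086864804117572 F [0.4821 0.6651 0.6168] gap 0.0002957953968104784
False
p2 t 12.62 yz -0.049403040748601225 0.080043502853621 F [-0.4236  0.9006 -0.4404] gap -0.00029943323470780185
 t 14.28 yz -0.04507761371746419 0.29763494363054194 F [ 1.3368 -0.8728 -0.8938] gap 0.00035747289541045597
```

View pics/scene3z.png

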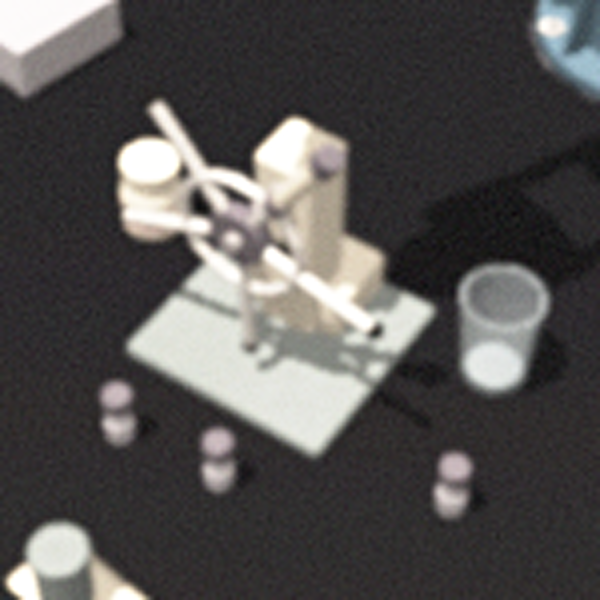

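```bash
cat > fit.py <<'E'
from h import *
from scipy.optimize import least_squares
def fit(pts,crop,f):  # name->(px,py, radius, offset deg from tube)
    o=np.array(crop)
    q=[(C_,np.array(p)/f+o+(.5/f-.5),rad,off) for C_,p,rad,off in pts]
    def X(v,rad,off):
        a=v[0]+np.radians(off);return H+ey*v[1]+ez*v[2]+rad*(np.cos(a)*ez-np.sin(a)*ey)
    res=lambda v:np.concatenate([C_.pr(X(v,rad,off))-p for C_,p,rad,off in q])
    return res,least_squares(res,[np.radians(-32),0,0])
E
python3 - <<'E'
from fit import *
c=(190,150)
pts=[(S,(375,328),.122,-72),(S,(249,347),.122,-144),(S,(325,158),.132,0)]
res,s=fit(pts,c,4); print(np.degrees(s.x[0]),s.x[1:],res(s.x))
o=np.array(c)
for C_,p,rad,off in pts+[(S,(157,106),.117,72),(S,(130,215),.115,144)]:
    u=np.array(p)/4+o-.375; X=C_.plane(*u,H,ex);d=X-H
    for yy,zz in((0,0),s.x[1:]):
        a=np.degrees(np.arctan2(-(d@ey-yy),d[2]-zz))-off; print(off,(a+180)%360-180,np.hypot(d@ey-yy,d[2]-zz))
E
python3 - <<'E'
import cv2
a=cv2.imread("pics/scene3.png")[165:245,210:295]
cv2.imwrite("pics/s3zz.png",cv2.convertScaleAbs(cv2.resize(a,None,fx=7,fy=7,interpolation=cv2.INTER_CUBIC),alpha=1.3))
E
```

```text
-32.847256746018274 [-0.0015  0.0015] [ 0.5293  1.1523 -0.4729 -0.149  -0.2217 -0.8099]
-72 -30.876472484330463 0.11754592287449381
-72 -31.41444557137396 0.11930558002580821
-144 -32.65323645519999 0.120032592119363
-144 -32.00699100859512 0.12160605801695665
0 -32.80141095239236 0.1308026026202268
0 -33.69414618025402 0.13036316907760942
72 -34.33910637191602 0.10747678486355836
72 -34.475112891537236 0.10541065203288581
144 -32.00837265716319 0.1079886838078664
144 -30.981092556809443 0.10720688471714458
```

View pics/s3zz.png

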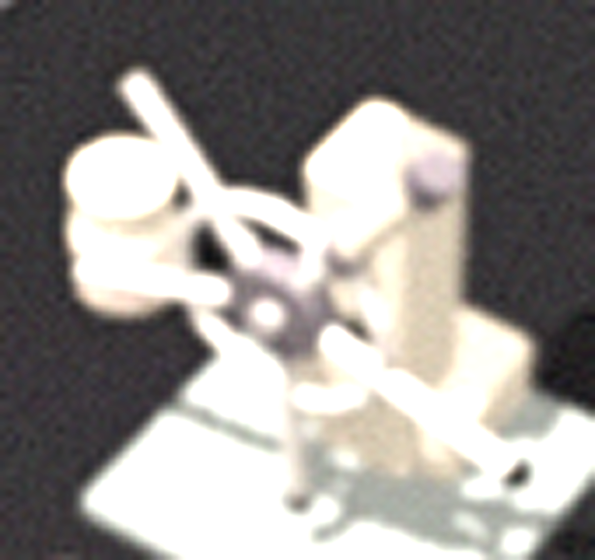

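View pics/top3z.png

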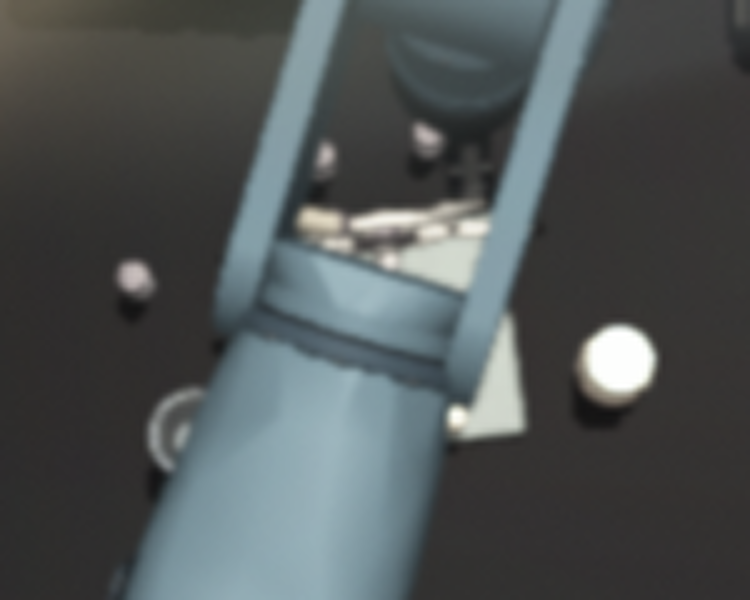

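```bash
cat >> h.py <<'E'
def cp(phi,rc=.105):
    a=np.radians(phi); y=-rc*np.sin(a)+.005*np.cos(a)+.011; z=rc*np.cos(a)+.005*np.sin(a); return P(y,z)
E
python3 - <<'E'
from h import *
p=cp(32); r.move_l([p[0],p[1],H[2]+.173+.15],v=.2)
print(r.move_l(p,v=.1,force_limit=10)); st()
for a in(38,44,50,56,62,67): print(r.move_l(cp(a),v=.05,force_limit=12),end=" ")
st(); r.sleep(.2); shot(4)
E
```

```text
False
 t 15.91 yz -0.04048622371504056 0.09234938182726521 F [ 0.0088  0.0347 -0.3983] gap -6.844188626861169e-06
False False False False False False  t 18.07 yz -0.08384215526295424 0.04512635368343157 F [-0.3796  0.8509 -0.4781] gap -0.00023704856504397183
```

View pics/scene4z.png

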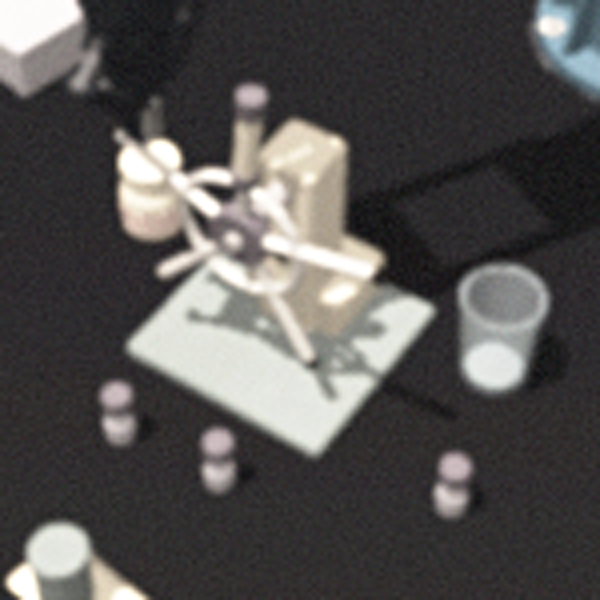

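```bash
cat > meas.py <<'E'
from h import *
import sys
k=sys.argv[1]
q=lambda p:((np.array(p)-[190,150])*4+1.5)
for a in(-8,-5,-2,0,2):
    print(a,[q(S.pr(H+rr*(np.cos(t)*ez-np.sin(t)*ey))).round(0) for o,rr in((0,.132),(0,.08),(72,.122),(144,.122),(216,.122),(288,.122)) for t in[np.radians(a+o)]])
a=cv2.imread(f"pics/scene{k}.png")
z=cv2.convertScaleAbs(cv2.resize(a[165:245,210:295],None,fx=7,fy=7,interpolation=cv2.INTER_CUBIC),alpha=1.2)
cv2.imwrite(f"pics/s{k}zz.png",z)
E
python3 meas.py 4
```

```text
-8 [array([257., 102.]), array([249., 156.]), array([110., 116.]), array([150., 267.]), array([305., 367.]), array([385., 285.])]
-5 [array([248.,  97.]), array([244., 153.]), array([108., 121.]), array([155., 273.]), array([311., 367.]), array([384., 278.])]
-2 [array([239.,  93.]), array([239., 151.]), array([106., 126.]), array([161., 280.]), array([317., 367.]), array([382., 270.])]
0 [array([234.,  90.]), array([235., 149.]), array([105., 129.]), array([164., 284.]), array([321., 367.]), array([381., 265.])]
2 [array([228.,  87.]), array([232., 147.]), array([104., 133.]), array([168., 288.]), array([325., 367.]), array([379., 260.])]
```

View pics/s4zz.png

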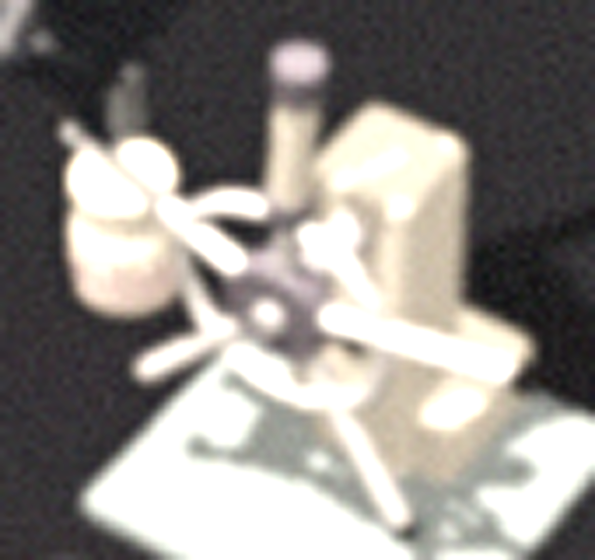

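```bash
python3 - <<'E'
from h import *
for a in(70,72.2): print(r.move_l(cp(a),v=.03,force_limit=12),end=" ")
r.sleep(.2);st()
r.move_l(cp(64),v=.05)
r.move_l(cp(64)+ey*-.0+ez*.10,v=.12); r.move_l(cp(64)+ez*.22-ey*.05,v=.2); r.sleep(.2); shot(5); st()
E
python3 meas.py 5|tail -3
```

```text
False False  t 19.19 yz -0.08743524348574544 0.036798499034061155 F [ 0.141  -0.0879 -0.7936] gap -0.00011735138219417974
 t 21.73 yz -0.1308645768144286 0.26965726702046006 F [0.5694 0.4659 0.2045] gap 0.00011543594719123398
-2 [array([239.,  93.]), array([239., 151.]), array([106., 126.]), array([161., 280.]), array([317., 367.]), array([382., 270.])]
0 [array([234.,  90.]), array([235., 149.]), array([105., 129.]), array([164., 284.]), array([321., 367.]), array([381., 265.])]
2 [array([228.,  87.]), array([232., 147.]), array([104., 133.]), array([168., 288.]), array([325., 367.]), array([379., 260.])]
```

View pics/s5zz.png

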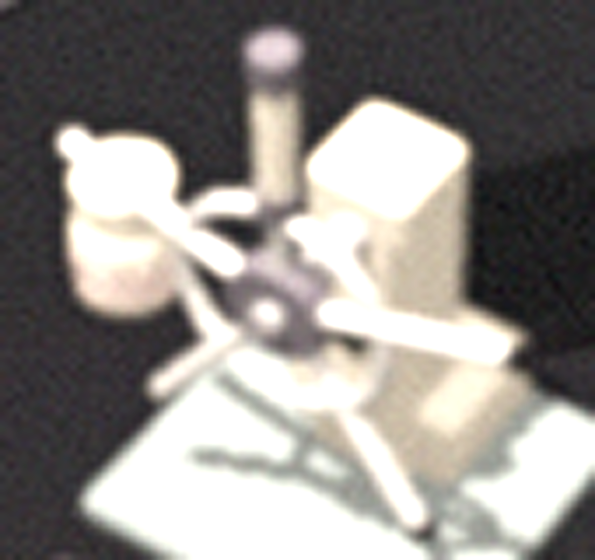

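View pics/top5z.png

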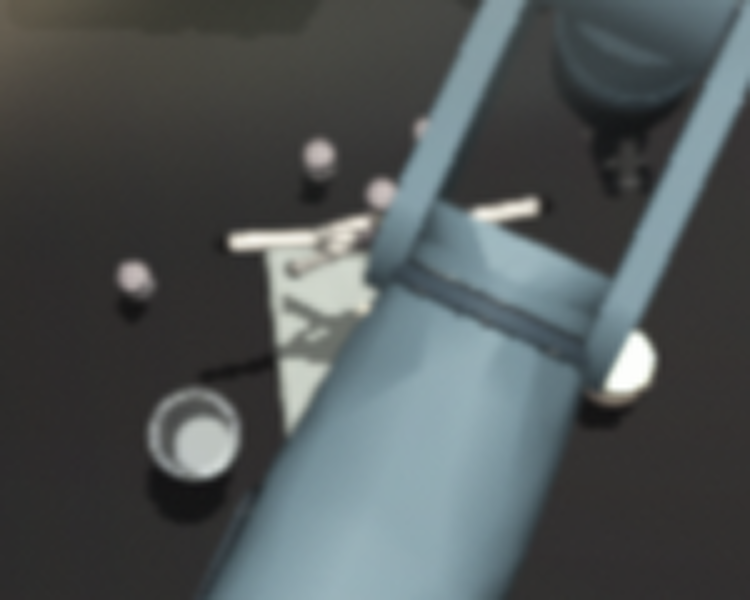

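```bash
python3 - <<'E'
from h import *
a=cv2.GaussianBlur(cv2.imread("pics/scene5.png"),(0,0),.5).astype(float).mean(2)
pts=[]
for v in range(170,194):
    row=a[v,240:258]; 
    up=cv2.resize(row[None],None,fx=10,fy=1,interpolation=cv2.INTER_LINEAR)[0]
    th=80; m=up>(up.min()+up.max())/2
    i=np.where(m)[0]; 
    if len(i): 
        c=(i[0]+i[-1])/2; u=240+(c+.5)/10-.5; pts.append((v,u)); print(v,round(u,2),round((i[-1]-i[0])/10,1),row.max().round())
p=np.array(pts)
for lo,hi in((170,193),(177,189)):
    k=(p[:,0]>=lo)&(p[:,0]<=hi); print(lo,hi,np.polyfit(p[k,0],p[k,1],1))
for t in(-3,-2,-1,0,1,2):
    b=np.radians(t);d=np.cos(b)*ez-np.sin(b)*ey
    A,B=S.pr(H+.06*d),S.pr(H+.13*d); print(t,(A-B)[0]/(A-B)[1],A,B)
E
```

```text
170 248.65 6.4 169.0
171 248.55 7.4 187.0
172 248.5 7.5 189.0
173 248.45 7.0 177.0
174 248.3 6.7 148.0
175 248.15 6.4 113.0
176 248.15 6.8 97.0
177 248.45 6.6 103.0
178 248.55 6.6 127.0
179 248.55 6.6 160.0
180 248.55 6.6 183.0
181 248.6 6.5 191.0
182 248.65 6.4 192.0
183 248.7 6.3 191.0
184 251.55 11.8 191.0
185 251.75 11.4 240.0
186 251.85 11.2 253.0
187 251.9 11.1 255.0
188 251.9 11.1 255.0
189 251.95 11.0 255.0
190 251.85 11.2 251.0
191 251.95 11.0 239.0
192 248.5 17.9 215.0
193 248.5 17.9 250.0
170 193 [  0.1444 223.3971]
177 189 [  0.386  179.4371]
-3 -0.03147351989733207 [249.6039 192.7882] [250.2038 173.7289]
-2 -0.010271584259396949 [249.2884 192.6226] [249.4861 173.3684]
-1 0.010462363847424645 [248.973  192.4619] [248.7696 173.0199]
0 0.030755877337949877 [248.658  192.3062] [248.0545 172.6836]
1 0.05063482487481348 [248.3433 192.1555] [247.3409 172.3595]
2 0.07012353340939487 [248.0292 192.0098] [246.6294 172.0477]
```

```bash
python3 - <<'E'
from h import *
r.move_l(P(-.40,.27),v=.25); r.sleep(.2); shot(6); st()
a=np.radians
q=lambda p:((np.array(p)-[180,140])*5+2)
for t in(-3,0,3):
    print(t,[q(T.pr(H+rr*(np.cos(b)*ez-np.sin(b)*ey))) for o,rr in((0,.136),(72,.122),(288,.122),(216,.122),(144,.122)) for b in[a(t+o)]])
E
```

```text
t 23.25 yz -0.3990764515173163 0.2705977221012092 F [-0.7165 -0.213  -0.4542] gap -0.00019579600054578353
-3 [array([370.4249, 197.3657]), array([548.6964, 205.1573]), array([213.0472, 247.1517]), array([296.6844, 272.698 ]), array([487.7922, 248.9391])]
0 [array([381.4166, 196.0441]), array([551.2557, 206.5961]), array([214.9223, 245.1873]), array([289.4222, 272.6536]), array([480.8517, 250.6831])]
3 [array([392.415 , 194.8431]), array([553.3272, 208.1071]), array([217.2874, 243.1831]), array([282.3725, 272.5151]), array([473.6908, 252.3827])]
```

View pics/top6z.png

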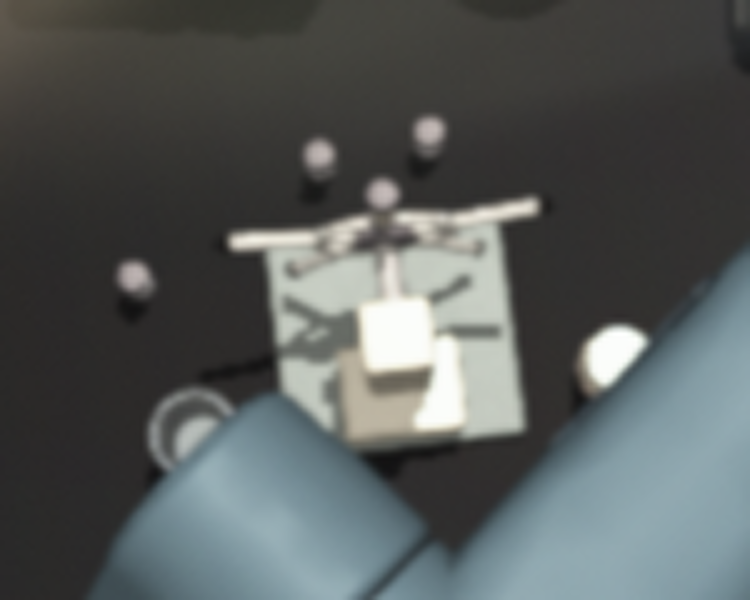

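View pics/scene6.png

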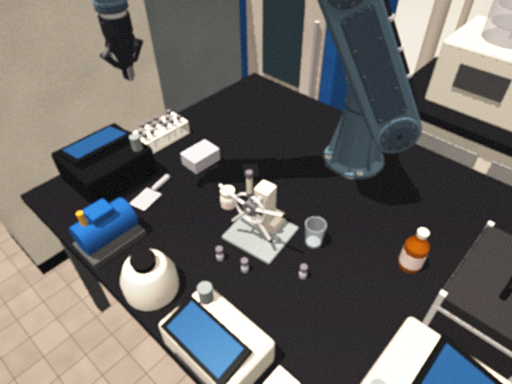

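```bash
python3 - <<'E'
from workcell import r
r.sign_off()
E
```

```text
the job is handed in; nothing more can be done
```

The sample tube now points straight up, and I handed the job in at about 23 s of the 51 s allowed. I turned the wheel roughly 164° with the closed fingertip. It took two sideways pushes on bare spokes at the top, then a short arc push on the second spoke to finish. After that I drew the arm well clear.

**Final checks:**
- **Tube angle, top view:** the cap sits at (382, 193) in the crop, against a predicted (381, 196) for straight up. That puts the tube within about 0.5° of vertical.
- **Tube angle, scene view:** the tube axis reads between 0° and −0.5°. The lower ball ends in both views scatter by about ±1°, which is within pixel noise.
- **Failed measurement:** an automatic line fit to the tube's edges failed where the white post merged with it. I used only the clean rows above that point.
- **Surroundings:** the base plate and all bystanders look unmoved by eye; in the last top view the arm partly hides the jar and beaker, but the scene view shows the beaker clear.
- **Contact:** wrist force read under 2 N at every check, and no push tripped its 12 N limit.

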